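Draw the deep lid off the tea tin in its hold-down stand

ROBOT

A 6-joint arm with a two-finger parallel gripper is mounted at the origin on the work surface. World frame = base frame: x ahead of the robot, y to its left, z up, the work surface at z = 0. Lengths are in m, angles in rad, forces in N, time in s.
With the tool pointing down it reaches from about 0.35 to 0.85 m from the base axis. Payload 8.1 kg.
Tool frame: the origin (TCP) lies on the front face of the gripper's body, between the roots of the fingers; the fingertips stand 84 mm ahead of it and the grasp point (between the pads) lies 65 mm ahead of it; z points along the fingers, y is the direction in which the jaws open and shut (so a half turn about z gives the same grasp; the last joint's range is limited). The gripper opens to 93 mm and grips with 3 to 60 N. Pads are 15 mm wide; open, the fingers measure 128 mm over their backs; the gripper's body (75 mm by 188 mm) begins 65 mm behind the grasp point.
Start: joints at [1.258, 0.13, 1.488, -0, 1.523, -0.085], TCP at [0.135, 0.585, 0.303] pointing down, gripper open.
Joint ranges: [-2.96, 2.96], [-0.89, 2.26], [0.02, 2.5], [-1.34, 4.48], [0, 2.73], [-2.66, 2.66]. Speed limits (rad/s): [2.39, 2.39, 2.79, 3.14, 3.14, 3.14].

INTERFACE

Orientations are given as a unit quaternion [x, y, z, w].
In Python, from rig import env gives the robot as it stands.
- The arm moves only by the tool jog_arm, never from a script. Its argument "commands" is a list of rows, each a list of 3 entries, a list of its own where there are three numbers: the finger opening in cm, from 0 to 9.3, then the shift along the world's x, y, z in cm, then the turn, a rotation vector about the world's x, y, z in degrees. A call has exactly 5 rows; each row is the pose to reach, as a shift and turn from the pose measured when the call began; what a row does not reach only later rows make up. A row lasts 1/10 s, in which the tool goes at most 50 mm and 8.59 degrees, less where a joint would pass 70% of its speed; a pose out of reach is approached as far as the arm can. A call with a gripper value outside its range is refused whole. The fingers move at their own pace and stop on an object; "squeeze" is the grip in N (left out, the last holds). Time passes only in rows, so rows that repeat a pose let the fingers close, or fill a call up. It gives the time, the measured TCP pose, the force and the opening at its end, in the units of the state.
- env.get_obs(): the state, without advancing time (a new reading comes with each control period).
- env.read_camera(name): name is "side" or "top"; returns a dict with "pixels" (384x512x3 uint8, red, green, blue), "fovy" (degrees; the focal length in pixels is half the picture's height over the tangent of half this angle, whatever the lens; pixels are square), "cx", "cy" (the principal point, pixels), "extrinsics" (4x4, takes a point from camera to world coordinates). Camera axes: x right, y down, z forward; pixel columns grow to the right and rows downward; lengths in m; the calibration is good to about 2 mm. A picture is of the moment at which its call begins. There is no depth.
- env.sign_off(): hands the job in, once; it reports no verdict.
The state is a dict: "time_s": time; "qpos": joint angles; "joint_velocities": joint speeds; "joint_torque": joint torques, N m; "position": TCP position; "orientation": TCP orientation; "ft_force": force on the tool from outside, world axes, zero at the start; "ft_torque": the same for the moment, N m; "opening": finger opening in m.
Only numpy, scipy, OpenCV 4.12 (cv2) and the standard library are available. Lean on these libraries where they do the work, as an engineer would, in place of code of your own. Each camera call takes 0.05 s, during which the arm holds its last target.

TASK

The tall tea tin stands with its foot in the wooden hold-down stand. Slide the stand's steel fork fully home by its knob, over the two edges of the tin's foot, so that the base cannot rise, then draw the tight lid straight up off the tin and set it down, open end down, in the middle of the wooden board. The tin's base must stay upright in the stand, held by the fork.

Things in the scene. Friction and masses are not known exactly. Their poses are not given: they have to be found in the camera images.
- tin: Base of the tall aluminium tea tin in the long wooden stand, loose, 0.3 kg; comes up with the lid unless held by the fork. Origin: centre of foot's underside, 10 mm above ledge; z up, x across its narrow side, y along its long side, to the fork's knob. Foot 90 x 96 x 6 mm, 2 mm play in the stand. Body 58 x 84 to 36 mm up; sleeve 49 x 75 to 96 mm, inside the lid. The low tin without a stand is not meant.
- lid_mid (a point): Centre (half-way up) of the tin's lid, axes as the tin's: plain aluminium box 58 (x, grasp this way) x 84 (y) x 65 mm high, open below, 0.1 kg. Closed, this point is 68.5 mm above the tin's origin, the lid's top 111 mm above the ledge. It telescopes 60 mm deep over the sleeve; spring pads make it tight: a steady pull of about 10 N for about 50 mm, free after 60 mm.
- fork_knob (a point): Middle of the upright round knob of the stand's steel fork: dark wood, 18 mm diameter, 30 mm tall, centre 58 mm above the ledge, on a thin stem; all below is under 30 mm high. Fork and knob slide level along the tin's -y, towards the tin, and stay where left (friction 3 N). At the start the knob is 175 to 184 mm from the tin's origin along y; fully home, at its stop, 112 mm (2 mm play). Axes as the tin's.
- board_top (a point): Centre of the top face of the plain square wooden board, 150 x 150 x 12 mm, fixed, top 12 mm above the ledge; z up.

How it is judged:
By the outcome, as a careful person would: the job done as asked, in the order asked, and still so for the second after the job is handed in, with the robot touching nothing.
It also fails if it takes over 61 s, if anything falls off the work surface, if the arm or the gripper's body presses on something with over 40 N, if the wrist force passes 120 N, or if a joint passes its speed limit or range.

## Working session

There is one attempt and no reset: what is moved stays moved. The work goes in short steps, Python scripts to look and compute and a tool call to move; the robot and the scene stay as the last step left them, time stands still between calls to the robot, and variables do not carry over. Pictures are saved under pics/ and viewed, and the job is handed in when it is done.

Besides the shell and the picture viewer there is one more tool, called after "Call:" by a JSON object that holds its "method" and its "body", one argument or row to a line. jog_arm: Moves the arm, as the interface text tells. Its arguments: {"type":"object","properties":{"commands":{"type":"array"},"squeeze":{"type":"number"}},"required":["commands"]}

```bash
ls; mkdir -p pics; python3 - <<'E'
from rig import env
import cv2,numpy as np,pickle
d={}
for n in("side","top"):
    c=env.read_camera(n); d[n]=c
    cv2.imwrite(f"pics/{n}0.png",c["pixels"][:,:,::-1])
    print(n,c["fovy"],c["cx"],c["cy"],np.round(c["extrinsics"],4).tolist(), [k for k in c])
pickle.dump(d,open("cam0.pkl","wb"))
o=env.get_obs();print({k:np.round(v,4).tolist() for k,v in o.items()})
E
```

```text
pics
side 57.83759024966913 257.3161213823732 188.1958970107031 [[-0.9944, -0.0638, 0.0847, 0.4541], [-0.1059, 0.5587, -0.8226, 0.6532], [0.0052, -0.8269, -0.5623, 0.5704], [0.0, 0.0, 0.0, 1.0]] ['pixels', 'fovy', 'cx', 'cy', 'extrinsics']
top 45.72328472069186 253.58599849647183 190.38633222189415 [[-0.0131, -0.9973, 0.0722, 0.4183], [-0.9998, 0.0143, 0.0162, -0.0796], [-0.0172, -0.0719, -0.9973, 1.2871], [0.0, 0.0, 0.0, 1.0]] ['pixels', 'fovy', 'cx', 'cy', 'extrinsics']
{'time_s': 0.1, 'qpos': [1.2576, 0.1311, 1.4892, -0.0, 1.523, -0.0854], 'joint_velocities': [-0.0006, -0.0013, -0.0015, -0.0007, 0.0015, 0.0005], 'joint_torque': [0.0008, -56.1343, -49.3098, 0.077, 0.0292, -0.0], 'position': [0.1354, 0.5841, 0.3018], 'orientation': [0.1136, 0.9935, -0.0008, -0.0002], 'ft_force': [-0.7867, 0.9072, 0.6231], 'ft_torque': [-0.0175, -0.0181, 0.0385], 'opening': 0.0928}
```

View pics/side0.png

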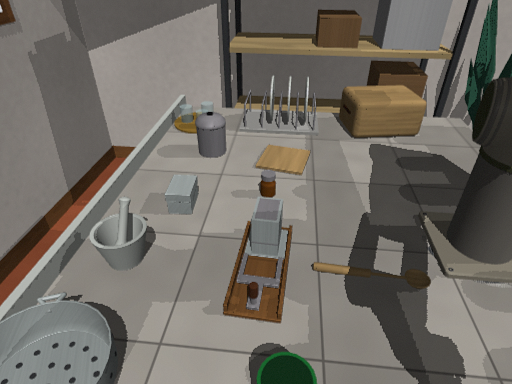

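View pics/top0.png

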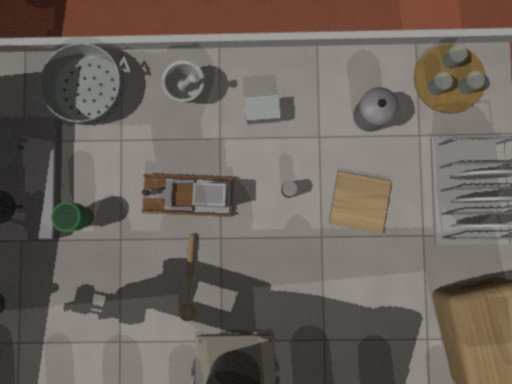

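The side view shows the tin at about (266,227), the knob at (253,290) and the board at (284,158). In the top view they are at about (210,195), (153,191) and (361,201). I'll zoom in on these.

```bash
cat > h.py <<'E'
import numpy as np,cv2,pickle
def K(c):
    h=c["pixels"].shape[0]; f=h/2/np.tan(np.radians(c["fovy"]/2)); return f
def ray(c,u,v):
    f=K(c);E=c["extrinsics"];d=E[:3,:3]@np.array([(u-c["cx"])/f,(v-c["cy"])/f,1.]);return E[:3,3],d/np.linalg.norm(d)
def onz(c,u,v,z):
    o,d=ray(c,u,v);return o+d*(z-o[2])/d[2]
def proj(c,p):
    E=c["extrinsics"];q=E[:3,:3].T@(np.array(p)-E[:3,3]);f=K(c);return np.array([c["cx"]+f*q[0]/q[2],c["cy"]+f*q[1]/q[2]])
def tri(a,ua,b,ub):
    o1,d1=ray(a,*ua);o2,d2=ray(b,*ub)
    s=np.linalg.lstsq(np.c_[d1,-d2],o2-o1,rcond=None)[0];p,q=o1+s[0]*d1,o2+s[1]*d2
    return (p+q)/2,np.linalg.norm(p-q)
def crop(c,x0,y0,x1,y1,s,name):
    im=cv2.resize(c["pixels"][y0:y1,x0:x1,::-1],None,fx=s,fy=s,interpolation=cv2.INTER_CUBIC);cv2.imwrite(name,im)
E
python3 - <<'E'
from h import *
d=pickle.load(open("cam0.pkl","rb"))
crop(d["side"],220,140,320,325,3.2,"pics/sc.png")
im=cv2.imread("pics/sc.png");print(im.shape)
crop(d["top"],135,160,245,230,7,"pics/tc.png")
E
```

```text
(592, 320, 3)
```

View pics/sc.png

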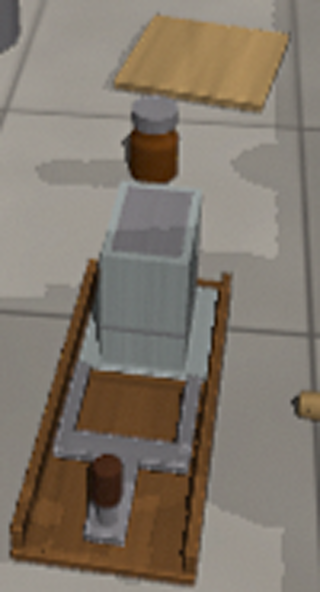

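View pics/tc.png

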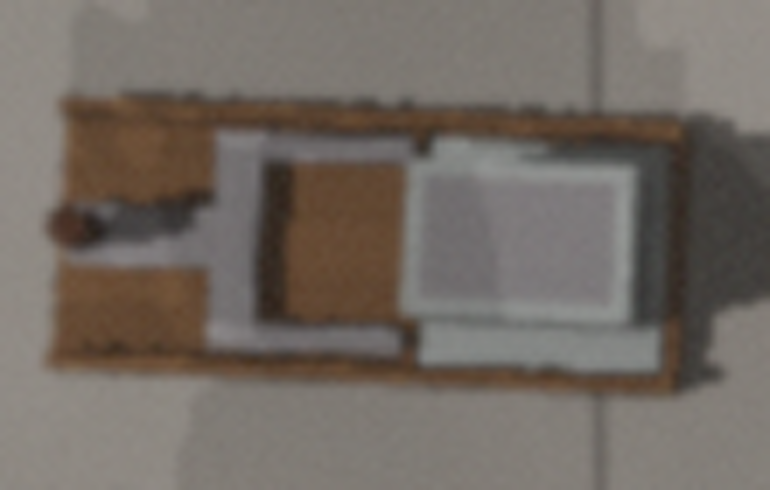

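```bash
python3 - <<'E'
from h import *
d=pickle.load(open("cam0.pkl","rb"));S,T=d["side"],d["top"]
t=lambda x,y:(135+(x+.5)/7-.5,160+(y+.5)/7-.5)
s=lambda x,y:(220+(x+.5)/3.2-.5,140+(y+.5)/3.2-.5)
np.set_printoptions(precision=4,suppress=True)
# lid corners top: TL(near knob,far x) ...
Tc=dict(kf=t(410,163),kn=t(402,320),of=t(638,165),on=t(634,327))
# side view: image left = +x(far); lower = +y (knob)
Sc=dict(kf=s(101,253),kn=s(190,260),of=s(122,184),on=s(201,190))
for k in Tc:
    print(k,tri(T,Tc[k],S,Sc[k]),onz(T,*Tc[k],.111),onz(S,*Sc[k],.111))
print("stand TL..",[tri(T,t(*a),S,s(*b)) for a,b in [((50,365),(195,580)),((62,102),(12,555))]])
print("knob top",tri(T,t(68,224),S,s(107,464)),)
print("board side",[onz(S,*s(*a),.012) for a in [(155,15),(288,37),(263,108),(115,86)]])
print("board top",[onz(T,*a,.012) for a in [(338,172),(391,179),(383,232),(331,224)]])
E
```

```text
kf (array([0.5245, 0.0961, 0.112 ]), np.float64(0.0014267808276257868)) [0.5253 0.0962 0.111 ] [0.5239 0.0949 0.111 ]
kn (array([0.4664, 0.099 , 0.1139]), np.float64(0.0010236363455073294)) [0.467  0.0994 0.111 ] [0.466  0.0955 0.111 ]
of (array([0.5213, 0.0117, 0.1074]), np.float64(0.004692075667978721)) [0.5233 0.0115 0.111 ] [0.5184 0.0169 0.111 ]
on (array([0.4629, 0.0138, 0.1081]), np.float64(0.0008468573326171414)) [0.4633 0.0135 0.111 ] [0.4625 0.0178 0.111 ]
stand TL.. [(array([0.4526, 0.2576, 0.0072]), np.float64(0.005119291162918177)), (array([0.5598, 0.2528, 0.0074]), np.float64(0.0035500103669090675))]
knob top (array([0.5056, 0.2337, 0.0719]), np.float64(0.0034188162905980962))
board side [array([ 0.5296, -0.4402,  0.012 ]), array([ 0.3854, -0.4058,  0.012 ]), array([ 0.4117, -0.259 ,  0.012 ]), array([ 0.5564, -0.2837,  0.012 ])]
board top [array([ 0.5589, -0.2966,  0.012 ]), array([ 0.537 , -0.4439,  0.012 ]), array([ 0.3896, -0.4167,  0.012 ]), array([ 0.4136, -0.2733,  0.012 ])]
```

```bash
python3 - <<'E'
from h import *
d=pickle.load(open("cam0.pkl","rb"));S,T=d["side"],d["top"]
t=lambda x,y:(135+(x+.5)/7-.5,160+(y+.5)/7-.5)
s=lambda x,y:(220+(x+.5)/3.2-.5,140+(y+.5)/3.2-.5)
np.set_printoptions(precision=4,suppress=True)
def yaw(a,b):
    v=(a-b)[:2]; return np.degrees(np.arctan2(-v[0],v[1]))
print(yaw(onz(T,*t(62,102),.025),onz(T,*t(685,120),.025)),yaw(onz(T,*t(50,365),.025),onz(T,*t(675,392),.025)))
# stand mask
for n,c in(("top",T),("side",S)):
    hsv=cv2.cvtColor(c["pixels"],cv2.COLOR_RGB2HSV)
    for nm,lo,hi in(("brown",(3,90,40),(16,255,200)),("board",(12,60,100),(24,200,255))):
        m=cv2.inRange(hsv,lo,hi)
        m=cv2.morphologyEx(m,cv2.MORPH_CLOSE,np.ones((3,3)))
        cs,_=cv2.findContours(m,0,2)
        for q in cs:
            if cv2.contourArea(q)<150: continue
            r=cv2.minAreaRect(q); print(n,nm,cv2.contourArea(q),np.round(r[0],1),np.round(r[1],1),round(r[2],1),np.round(cv2.boxPoints(r),1).tolist())
crop(S,245,145,325,185,8,"pics/bs.png");crop(T,320,160,400,240,7,"pics/bt.png")
E
```

```text
-2.5139709252138602 -3.2361529048477604
top brown 568.0 [472.2 288.8] [15.6 78.6] 76.7 [[432.20001220703125, 290.29998779296875], [508.70001220703125, 272.1000061035156], [512.2999877929688, 287.29998779296875], [435.79998779296875, 305.5]]
top brown 710.0 [187.1 198.8] [89. 30.] 2.5 [[142.0, 211.89999389648438], [143.3000030517578, 181.89999389648438], [232.1999969482422, 185.8000030517578], [230.89999389648438, 215.6999969482422]]
top brown 405.0 [187.5 184. ] [20. 89.] 90.0 [[143.0, 174.0], [232.0, 174.0], [232.0, 194.0], [143.0, 194.0]]
top brown 16083.0 [255.5  18. ] [ 36. 511.] 90.0 [[-0.0, 0.0], [511.0, 0.0], [511.0, 36.0], [0.0, 36.0]]
top board 5387.0 [472. 335.] [96. 78.] 90.0 [[433.0, 287.0], [511.0, 287.0], [511.0, 383.0], [433.0, 383.0]]
top board 170.5 [157.3 205.3] [30.2 15.1] 3.2 [[141.8000030517578, 212.0], [142.60000610351562, 196.89999389648438], [172.8000030517578, 198.60000610351562], [172.0, 213.6999969482422]]
top board 155.5 [151. 181.] [14. 14.] 90.0 [[144.0, 174.0], [158.0, 174.0], [158.0, 188.0], [144.0, 188.0]]
top board 2823.0 [360.2 201.8] [55.  53.9] 10
[... 1835 characters left out ...]
938964844], [348.20001220703125, 273.8999938964844]]
side board 1086.0 [282.4 158.6] [50.6 25.8] 9.5 [[255.3000030517578, 167.1999969482422], [259.5, 141.8000030517578], [309.5, 150.10000610351562], [305.20001220703125, 175.5]]
side board 220.0 [185.  122.5] [21. 22.] 90.0 [[174.0, 112.0], [196.0, 112.0], [196.0, 133.0], [174.0, 133.0]]
side board 3090.5 [385.9 109.3] [49.  80.5] 88.2 [[344.8999938964844, 86.0999984741211], [425.3999938964844, 83.5], [427.0, 132.5], [346.5, 135.0]]
side board 2389.5 [340.5  47.7] [221.3  15.8] 1.8 [[229.6999969482422, 52.099998474121094], [230.1999969482422, 36.400001525878906], [451.3999938964844, 43.29999923706055], [450.8999938964844, 59.099998474121094]]
```

View pics/bs.png

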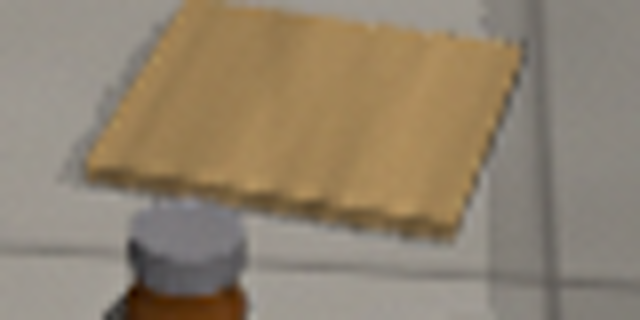

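View pics/bt.png

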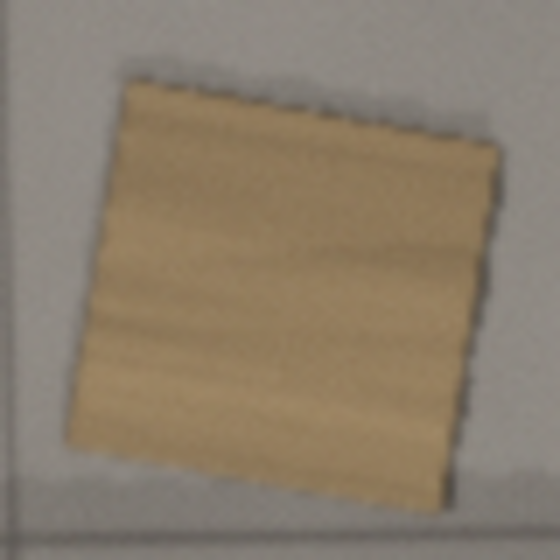

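```bash
python3 - <<'E'
from h import *
d=pickle.load(open("cam0.pkl","rb"));S,T=d["side"],d["top"]
t=lambda x,y:(135+(x+.5)/7-.5,160+(y+.5)/7-.5)
s=lambda x,y:(220+(x+.5)/3.2-.5,140+(y+.5)/3.2-.5)
np.set_printoptions(precision=4,suppress=True)
print(onz(S,*s(106,484),.058),onz(S,*s(107,464),.073),onz(T,*t(68,224),.073),onz(T,*t(73,225),.066))
def yaw(a,b):
    v=(a-b)[:2]; return np.degrees(np.arctan2(-v[0],v[1]))
print(yaw(onz(S,*s(12,555),.01),onz(S,*s(95,262),.025)),yaw(onz(S,*s(195,580),.01),onz(S,*s(228,278),.025)))
b=lambda x,y:(245+(x+.5)/8-.5,145+(y+.5)/8-.5)
bt=lambda x,y:(320+(x+.5)/7-.5,160+(y+.5)/7-.5)
B=np.array([onz(S,*b(*p),.012) for p in [(90,168),(185,0),(523,42),(460,222)]]);print(B,B.mean(0))
B2=np.array([onz(T,*bt(*p),.012) for p in [(125,80),(497,147),(445,508),(68,443)]]);print(B2,B2.mean(0))
for B in (B,B2): print([np.linalg.norm(B[i]-B[i-1]).round(4) for i in range(4)],[yaw(B[i],B[i-1]).round(1) for i in range(4)])
E
```

```text
[0.5041 0.2365 0.058 ] [0.5037 0.2347 0.073 ] [0.5072 0.2335 0.073 ] [0.5073 0.2333 0.066 ]
-3.911032533541254 -2.6047388084621326
[[ 0.5564 -0.2897  0.012 ]
 [ 0.5309 -0.4384  0.012 ]
 [ 0.3842 -0.4161  0.012 ]
 [ 0.411  -0.2655  0.012 ]] [ 0.4706 -0.3524  0.012 ]
[[ 0.5618 -0.2951  0.012 ]
 [ 0.5326 -0.4426  0.012 ]
 [ 0.3892 -0.4171  0.012 ]
 [ 0.4169 -0.2686  0.012 ]] [ 0.4751 -0.3558  0.012 ]
[np.float64(0.1474), np.float64(0.1509), np.float64(0.1483), np.float64(0.153)] [np.float64(-99.5), np.float64(170.3), np.float64(81.4), np.float64(-10.1)]
[np.float64(0.1473), np.float64(0.1503), np.float64(0.1456), np.float64(0.151)] [np.float64(-100.3), np.float64(168.8), np.float64(79.9), np.float64(-10.6)]
```

Call:
{"method": "jog_arm", "body": {
  "commands": [
    [9.3,[37,-35,-6],[0,0,-80]],
    [9.3,[37,-35,-6],[0,0,-80]],
    [9.3,[37,-35,-6],[0,0,-80]],
    [9.3,[37,-35,-6],[0,0,-80]],
    [9.3,[37,-35,-6],[0,0,-80]]
  ],
  "squeeze": 25
}}

```text
time_s: 0.6
position: [0.3166, 0.4122, 0.2725]
orientation: [0.472, 0.881, -0.0, -0.0]
ft_force: [1.6, 0.5, -0.2]
opening: 0.0933
```

Call:
{"method": "jog_arm", "body": {
  "commands": [
    [4.5,[18.9,-17.8,-4],[0,0,-36.6]],
    [4.5,[18.9,-17.8,-4],[0,0,-36.6]],
    [4.5,[18.9,-17.8,-4],[0,0,-36.6]],
    [4.5,[18.9,-17.8,-4],[0,0,-36.6]],
    [4.5,[18.9,-17.8,-4],[0,0,-36.6]]
  ]
}}

```text
time_s: 1.1
position: [0.4961, 0.2422, 0.2341]
orientation: [0.727, 0.687, -0.0, -0.001]
ft_force: [-0.1, 0.8, 0.3]
opening: 0.058
```

```bash
cat > snap.py <<'E'
from rig import env
from h import *
import sys
def snap(tag):
    d={}
    for n in("side","top"):
        d[n]=env.read_camera(n)
    pickle.dump(d,open(f"cam{tag}.pkl","wb"))
    crop(d["side"],170,120,340,345,2.6,f"pics/s{tag}.png");crop(d["top"],120,140,260,250,5.5,f"pics/t{tag}.png")
    o=env.get_obs();print({k:np.round(v,4).tolist() for k,v in o.items() if k in("time_s","qpos","position","orientation","ft_force","opening")})
    q=o["orientation"];print("jaw",np.degrees(2*np.arctan2(q[1],q[0]))-90)
if __name__=="__main__": snap(sys.argv[1])
E
python3 snap.py 1
```

```text
{'time_s': 1.2, 'qpos': [0.3558, 0.048, 1.7043, -0.0012, 1.3922, 0.4148], 'position': [0.4979, 0.2393, 0.2329], 'orientation': [0.7276, 0.686, -0.0016, -0.0], 'ft_force': [-0.3632, -0.2118, -0.2724], 'opening': 0.0495}
jaw -3.3684672915463807
```

View pics/s1.png

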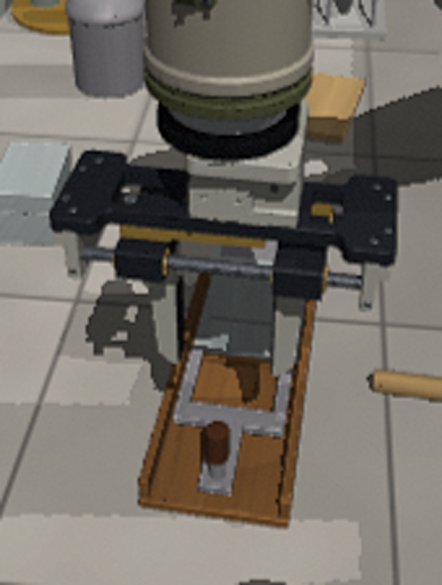

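View pics/t1.png

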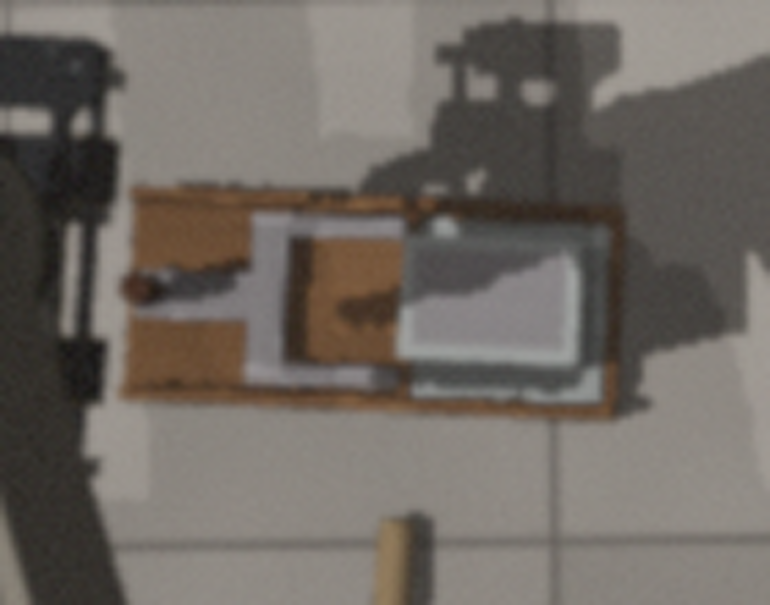

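```bash
python3 - <<'E'
from h import *
d=pickle.load(open("cam1.pkl","rb"));S=d["side"]
p=[.4979,.2393,.149]
for dx in(-.0248,0,.0248):
    u=proj(S,[p[0]+dx,p[1]-dx*.059,p[2]]);print((u-[170,120]+.5)*2.6-.5)
E
```

```text
[263.1318758 360.8259479]
[224.83063856 356.05446159]
[186.96243407 351.33692158]
```

Call:
{"method": "jog_arm", "body": {
  "commands": [
    [4.5,[0.8,-0.5,-3],[0,0,0]],
    [4.5,[0.8,-0.5,-6],[0,0,0]],
    [4.5,[0.8,-0.5,-9],[0,0,0]],
    [4.5,[0.8,-0.5,-10.8],[0,0,0]],
    [4.5,[0.8,-0.5,-10.8],[0,0,0]]
  ]
}}

```text
time_s: 1.7
position: [0.5031, 0.2338, 0.1212]
orientation: [0.727, 0.686, -0.005, -0.002]
ft_force: [-1.0, 0.5, -0.9]
opening: 0.0448
```

```bash
python3 snap.py 2
```

```text
{'time_s': 1.8, 'qpos': [0.3431, 0.1776, 1.7742, -0.0011, 1.1935, 0.4016], 'position': [0.5055, 0.2346, 0.1251], 'orientation': [0.7273, 0.6863, -0.0019, -0.0003], 'ft_force': [0.8266, -0.5662, 0.858], 'opening': 0.0452}
jaw -3.32787812146465
```

View pics/s2.png

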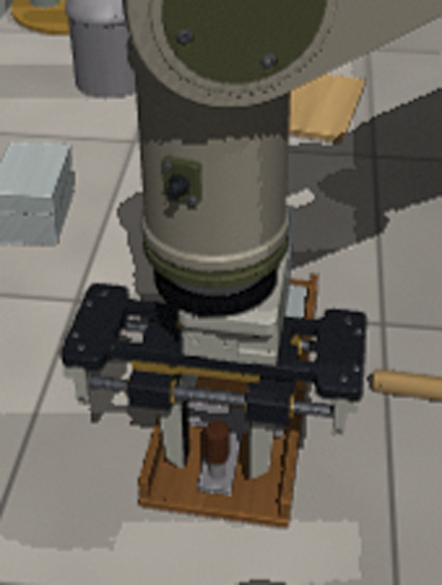

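The knob, at about (217,443) in the crop, lies midway between the open fingers (inner edges at about 187 and 247). I'll close on it.

Call:
{"method": "jog_arm", "body": {
  "commands": [
    [0,[0,0,0],[0,0,0]],
    [0,[0,0,0],[0,0,0]],
    [0,[0,0,0],[0,0,0]],
    [0,[0,0,0],[0,0,0]],
    [0,[0,0,0],[0,0,0]]
  ],
  "squeeze": 20
}}

```text
time_s: 2.3
position: [0.5041, 0.2351, 0.1257]
orientation: [0.727, 0.686, -0.003, -0.002]
ft_force: [-11.8, 0.6, 12.0]
opening: 0.0176
```

Call:
{"method": "jog_arm", "body": {
  "commands": [
    [0,[-0.2,-1.0,0],[0,0,0]],
    [0,[-0.3,-2.0,0],[0,0,0]],
    [0,[-0.35,-3.0,0],[0,0,0]],
    [0,[-0.4,-4.0,0],[0,0,0]],
    [0,[-0.4,-5.0,0],[0,0,0]]
  ]
}}

```text
time_s: 2.8
position: [0.5008, 0.1848, 0.126]
orientation: [0.727, 0.686, -0.002, -0.001]
ft_force: [3.9, 2.5, -4.8]
opening: 0.0176
```

Call:
{"method": "jog_arm", "body": {
  "commands": [
    [0,[-0.03,-0.5,0],[0,0,0]],
    [0,[-0.06,-1.0,0],[0,0,0]],
    [0,[-0.08,-1.3,0],[0,0,0]],
    [0,[-0.1,-1.6,0],[0,0,0]],
    [0,[-0.1,-1.6,0],[0,0,0]]
  ]
}}

```text
time_s: 3.3
position: [0.4999, 0.169, 0.1259]
orientation: [0.727, 0.686, -0.001, -0.001]
ft_force: [2.5, 3.8, -4.6]
opening: 0.0174
```

Call:
{"method": "jog_arm", "body": {
  "commands": [
    [0,[0,-0.1,0],[0,0,0]],
    [0,[0,-0.2,0],[0,0,0]],
    [0,[0,-0.3,0],[0,0,0]],
    [0,[0,-0.4,0],[0,0,0]],
    [0,[0,-0.4,0],[0,0,0]]
  ]
}}

```text
time_s: 3.8
position: [0.4999, 0.1681, 0.1261]
orientation: [0.727, 0.687, 0.001, -0.003]
ft_force: [2.8, 18.4, -8.0]
opening: 0.0177
```

The fork stopped at y = 0.168 m, against 0.167 m predicted, with 18 N of force. I'll release, lift and look.

Call:
{"method": "jog_arm", "body": {
  "commands": [
    [4.5,[0,0,0],[0,0,0]],
    [4.5,[0,0,0],[0,0,0]],
    [4.5,[0,0,0],[0,0,0]],
    [4.5,[0,0.3,4],[0,0,0]],
    [4.5,[0,0.3,9],[0,0,0]]
  ]
}}

```text
time_s: 4.3
position: [0.4978, 0.1703, 0.2142]
orientation: [0.727, 0.686, -0.002, -0.004]
ft_force: [1.7, 0.3, 0.9]
opening: 0.0442
```

Call:
{"method": "jog_arm", "body": {
  "commands": [
    [9.3,[0,3,4],[0,0,0]],
    [9.3,[0,8,4],[0,0,0]],
    [9.3,[0,13,4],[0,0,0]],
    [9.3,[0,13,4],[0,0,0]],
    [9.3,[0,13,4],[0,0,0]]
  ]
}}

```text
time_s: 4.8
position: [0.4975, 0.301, 0.2539]
orientation: [0.726, 0.687, -0.003, -0.004]
ft_force: [0.7, 0.5, -0.7]
opening: 0.0803
```

```bash
python3 snap.py 3
```

```text
{'time_s': 4.9, 'qpos': [0.4499, 0.1121, 1.5977, 0.0065, 1.4398, 0.5071], 'position': [0.4978, 0.2994, 0.2539], 'orientation': [0.7273, 0.6863, -0.0028, -0.0043], 'ft_force': [-0.0757, 0.3651, 0.3422], 'opening': 0.0887}
jaw -3.327985795979643
```

View pics/s3.png

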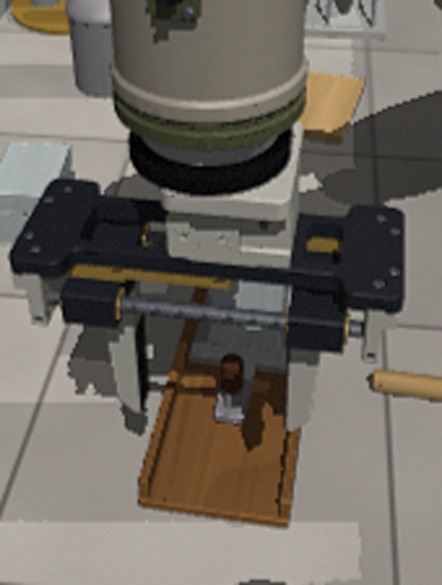

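View pics/t3.png

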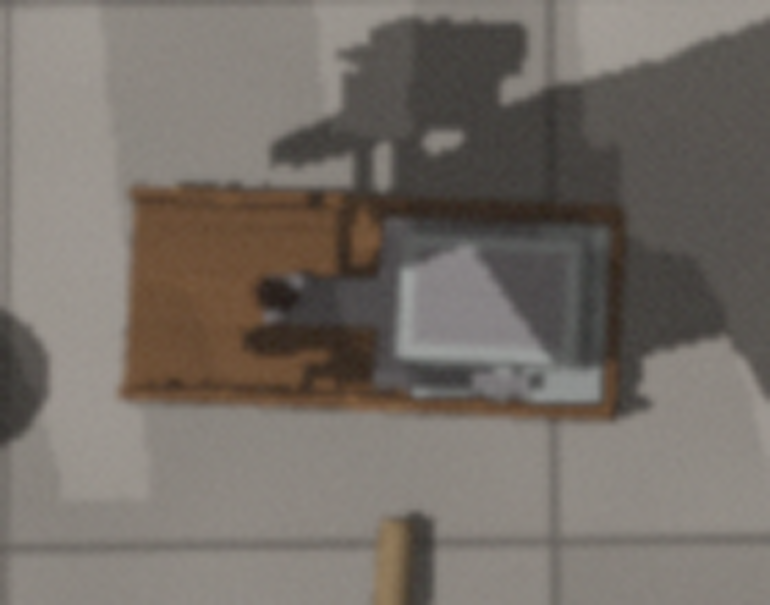

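The fork is home: the knob is at (278,292) in the top crop, and the prongs lie along both long edges of the foot. Next I'll move above the lid.

Call:
{"method": "jog_arm", "body": {
  "commands": [
    [9.3,[-0.1,-5,0],[0,0,0]],
    [9.3,[-0.2,-10,0],[0,0,0]],
    [9.3,[-0.3,-15,0],[0,0,0]],
    [9.3,[-0.4,-20,0],[0,0,0]],
    [9.3,[-0.4,-24.3,0],[0,0,0]]
  ]
}}

```text
time_s: 5.4
position: [0.493, 0.0528, 0.254]
orientation: [0.728, 0.685, -0.003, -0.004]
ft_force: [0.4, 0.9, 0.2]
opening: 0.0931
```

```bash
python3 snap.py 4
```

```text
{'time_s': 5.5, 'qpos': [-0.0019, -0.1181, 1.8271, 0.0002, 1.4422, 0.0636], 'position': [0.4934, 0.0503, 0.254], 'orientation': [0.7299, 0.6835, -0.0034, -0.0034], 'ft_force': [-0.6031, -0.2785, -0.0408], 'opening': 0.0933}
jaw -3.755516961077646
```

View pics/s4.png

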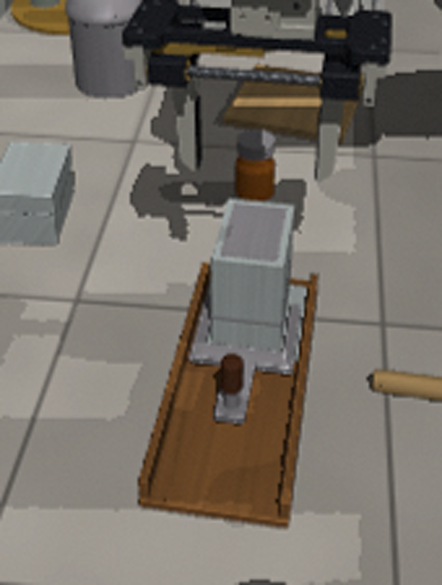

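Call:
{"method": "jog_arm", "body": {
  "commands": [
    [9.3,[0.05,0.55,-2],[0,-0.5,0.7]],
    [9.3,[0.05,0.55,-4.5],[0,-0.5,0.7]],
    [9.3,[0.05,0.55,-7.5],[0,-0.5,0.7]],
    [9.3,[0.05,0.55,-10.0],[0,-0.5,0.7]],
    [9.3,[0.05,0.55,-10.2],[0,-0.5,0.7]]
  ]
}}

```text
time_s: 6.0
position: [0.4912, 0.0553, 0.1484]
orientation: [0.726, 0.687, -0.003, -0.003]
ft_force: [-0.1, -0.4, 0.2]
opening: 0.0931
```

```bash
python3 snap.py 5
```

```text
{'time_s': 6.1, 'qpos': [0.0086, -0.0189, 1.9281, 0.0002, 1.2347, 0.0627], 'position': [0.4934, 0.0555, 0.1519], 'orientation': [0.726, 0.6877, -0.0008, -0.0009], 'ft_force': [-0.7678, 0.6243, 0.239], 'opening': 0.0929}
jaw -3.1059614426942517
```

View pics/s5.png

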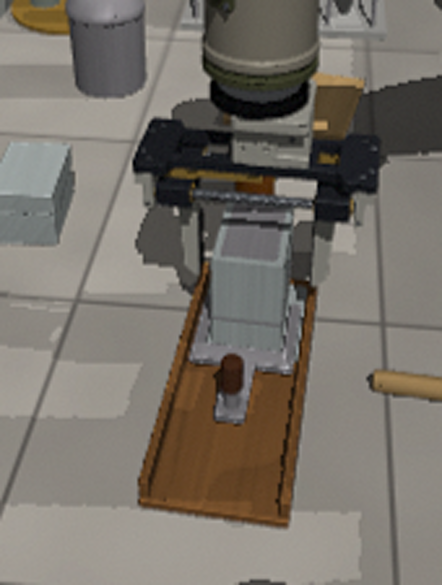

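The fingers straddle the lid, with tips at about (198,280) and (313,275) and the lid's centre at about 252. I'll close on it.

Call:
{"method": "jog_arm", "body": {
  "commands": [
    [4.5,[0,0,0],[0,0,0]],
    [4.5,[0,0,0],[0,0,0]],
    [4.5,[0,0,0],[0,0,0]],
    [4.5,[0,0,0],[0,0,0]],
    [4.5,[0,0,0],[0,0,0]]
  ],
  "squeeze": 40
}}

```text
time_s: 6.6
position: [0.4935, 0.0555, 0.1523]
orientation: [0.726, 0.688, -0.001, -0.001]
ft_force: [-1.2, -0.3, -0.2]
opening: 0.0578
```

Gripped at 57.8 mm with almost no side force. I'll pull straight up, slowly.

Call:
{"method": "jog_arm", "body": {
  "commands": [
    [4.5,[0,0,0.4],[0,0,0]],
    [4.5,[0,0,0.9],[0,0,0]],
    [4.5,[0,0,1.4],[0,0,0]],
    [4.5,[0,0,1.9],[0,0,0]],
    [4.5,[0,0,2.4],[0,0,0]]
  ]
}}

```text
time_s: 7.1
position: [0.4932, 0.0555, 0.1764]
orientation: [0.726, 0.688, -0.001, -0.001]
ft_force: [-0.7, -0.7, -9.1]
opening: 0.0578
```

```bash
python3 snap.py 6
```

```text
{'time_s': 7.2, 'qpos': [0.0087, -0.0502, 1.9087, 0.0002, 1.284, 0.0627], 'position': [0.4939, 0.0556, 0.1773], 'orientation': [0.726, 0.6877, -0.0003, -0.0004], 'ft_force': [0.93, 0.1829, -3.7918], 'opening': 0.0576}
jaw -3.098774225218847
```

View pics/s6.png

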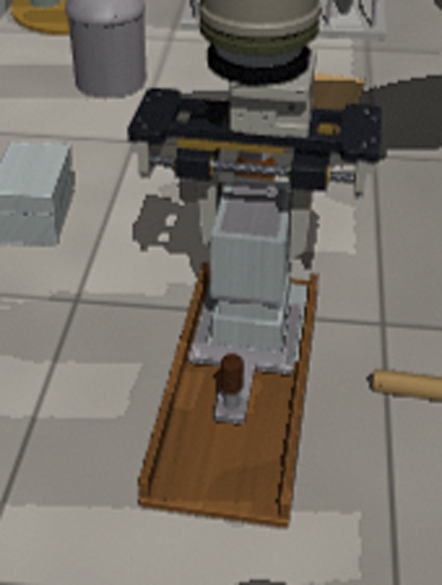

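The lid's lower edge is about 25 mm up, at row 300. The base and fork haven't moved, with the knob still at (231,375). I'll keep pulling.

Call:
{"method": "jog_arm", "body": {
  "commands": [
    [4.5,[0,0,0.5],[0,0,0]],
    [4.5,[0,0,1.0],[0,0,0]],
    [4.5,[0,0,1.5],[0,0,0]],
    [4.5,[0,0,2.0],[0,0,0]],
    [4.5,[0,0,2.5],[0,0,0]]
  ]
}}

```text
time_s: 7.7
position: [0.4939, 0.0556, 0.2028]
orientation: [0.726, 0.688, -0.0, -0.0]
ft_force: [-0.3, 0.5, -8.2]
opening: 0.0579
```

Call:
{"method": "jog_arm", "body": {
  "commands": [
    [4.5,[0,0,0.5],[0,0,0]],
    [4.5,[0,0,1.0],[0,0,0]],
    [4.5,[0,0,1.5],[0,0,0]],
    [4.5,[0,0,2.5],[0,0,0]],
    [4.5,[0,0,3.5],[0,0,0]]
  ]
}}

```text
time_s: 8.2
position: [0.4944, 0.0556, 0.2394]
orientation: [0.726, 0.688, 0.0, 0.0]
ft_force: [0.8, 0.2, -1.0]
opening: 0.0579
```

Call:
{"method": "jog_arm", "body": {
  "commands": [
    [4.5,[0,0,1],[0,0,0]],
    [4.5,[0,0,2],[0,0,0]],
    [4.5,[0,0,3],[0,0,0]],
    [4.5,[0,0,4],[0,0,0]],
    [4.5,[0,0,4],[0,0,0]]
  ]
}}

```text
time_s: 8.7
position: [0.4951, 0.0556, 0.2814]
orientation: [0.726, 0.688, 0.001, 0.001]
ft_force: [0.1, 0.0, -0.6]
opening: 0.0578
```

```bash
python3 snap.py 7
```

```text
{'time_s': 8.8, 'qpos': [0.0087, -0.1387, 1.7991, 0.0002, 1.4803, 0.0628], 'position': [0.4944, 0.0555, 0.2794], 'orientation': [0.726, 0.6877, 0.0004, 0.0002], 'ft_force': [0.3003, 0.2193, -1.1615], 'opening': 0.0576}
jaw -3.1028753739677484
```

View pics/s7.png

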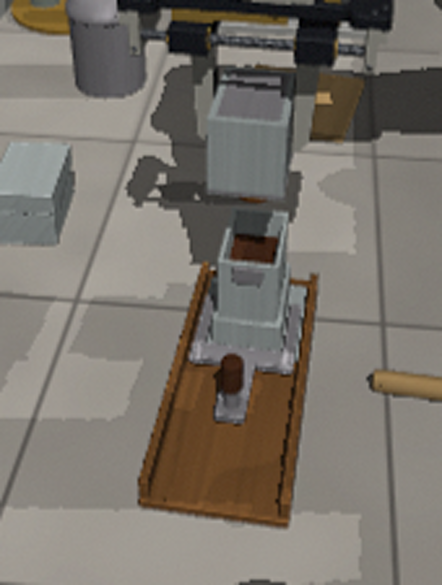

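The lid is free and hangs level. The base stands upright under the fork. I'll carry the lid to the board.

Call:
{"method": "jog_arm", "body": {
  "commands": [
    [4.5,[-0.2,-4,0],[0,0,-1]],
    [4.5,[-0.4,-8.5,0],[0,0,-2]],
    [4.5,[-0.6,-13,0],[0,0,-3]],
    [4.5,[-0.8,-17.5,0],[0,0,-4]],
    [4.5,[-1.0,-22,0],[0,0,-5]]
  ]
}}

```text
time_s: 9.3
position: [0.4837, -0.166, 0.2786]
orientation: [0.755, 0.655, 0.0, -0.0]
ft_force: [1.1, 1.5, -1.3]
opening: 0.0579
```

```bash
python3 -c "
from rig import env
import numpy as np
o=env.get_obs();q=o['orientation'];print(o['position'],q,np.degrees(2*np.arctan2(q[1],q[0]))-90)"
```

```text
[ 0.48370905 -0.16598539  0.27863797] [ 7.55459547e-01  6.55195207e-01  2.05724291e-04 -2.68102520e-04] -8.131087902423886
```

Call:
{"method": "jog_arm", "body": {
  "commands": [
    [4.5,[-0.3,-4.5,0],[0,0,-1]],
    [4.5,[-0.6,-9,0],[0,0,-2]],
    [4.5,[-0.8,-13.5,0],[0,0,-2]],
    [4.5,[-1.1,-17.5,0],[0,0,-2]],
    [4.5,[-1.1,-18.8,0],[0,0,-2]]
  ]
}}

```text
time_s: 9.8
position: [0.4713, -0.3573, 0.2773]
orientation: [0.768, 0.641, -0.0, -0.001]
ft_force: [-0.3, 1.1, -1.1]
opening: 0.0578
```

Call:
{"method": "jog_arm", "body": {
  "commands": [
    [4.5,[0,0,-2],[0,0,0]],
    [4.5,[0,0,-5],[0,0,0]],
    [4.5,[0,0,-8],[0,0,0]],
    [4.5,[0,0,-10],[0,0,0]],
    [4.5,[0,0,-11],[0,0,0]]
  ]
}}

```text
time_s: 10.3
position: [0.4702, -0.3556, 0.1639]
orientation: [0.768, 0.641, -0.001, -0.003]
ft_force: [-1.2, 0.2, -0.9]
opening: 0.0577
```

```bash
python3 snap.py 8; python3 - <<'E'
from h import *
d=pickle.load(open("cam8.pkl","rb"))
crop(d["side"],230,100,340,200,6,"pics/sb8.png");crop(d["top"],310,140,410,250,5,"pics/tb8.png")
E
```

```text
{'time_s': 10.4, 'qpos': [-0.7344, 0.2134, 1.6533, -0.0004, 1.2807, -0.5546], 'position': [0.4706, -0.356, 0.1652], 'orientation': [0.7677, 0.6408, -0.0006, -0.0028], 'ft_force': [-0.0331, 0.2042, -1.1649], 'opening': 0.058}
jaw -10.29274658537507
```

View pics/sb8.png

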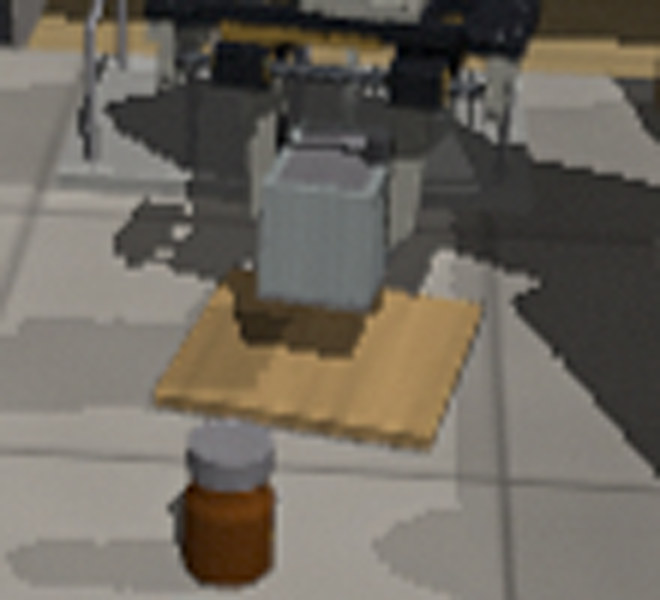

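View pics/tb8.png

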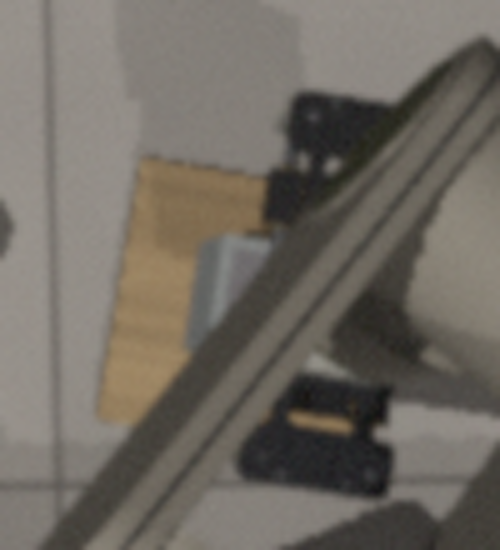

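Call:
{"method": "jog_arm", "body": {
  "commands": [
    [4.5,[0.2,0.1,-1],[-0.2,-0.25,0]],
    [4.5,[0.2,0.2,-2],[-0.2,-0.25,0]],
    [4.5,[0.2,0.2,-3],[-0.2,-0.25,0]],
    [4.5,[0.2,0.2,-3.8],[-0.2,-0.25,0]],
    [4.5,[0.2,0.2,-4.0],[-0.2,-0.25,0]]
  ]
}}

```text
time_s: 10.9
position: [0.472, -0.3536, 0.1237]
orientation: [0.768, 0.641, -0.0, -0.001]
ft_force: [-0.9, 0.2, -0.8]
opening: 0.0573
```

```bash
python3 snap.py 9; python3 - <<'E'
from h import *
d=pickle.load(open("cam9.pkl","rb"))
crop(d["side"],230,100,340,200,6,"pics/sb9.png");crop(d["top"],310,140,410,250,5,"pics/tb9.png")
E
```

```text
{'time_s': 11.0, 'qpos': [-0.7299, 0.2584, 1.6812, -0.0001, 1.2032, -0.5501], 'position': [0.4723, -0.3539, 0.1246], 'orientation': [0.7677, 0.6408, -0.0001, -0.0006], 'ft_force': [1.1234, 0.5278, -0.4838], 'opening': 0.0577}
jaw -10.2983716694268
```

View pics/sb9.png

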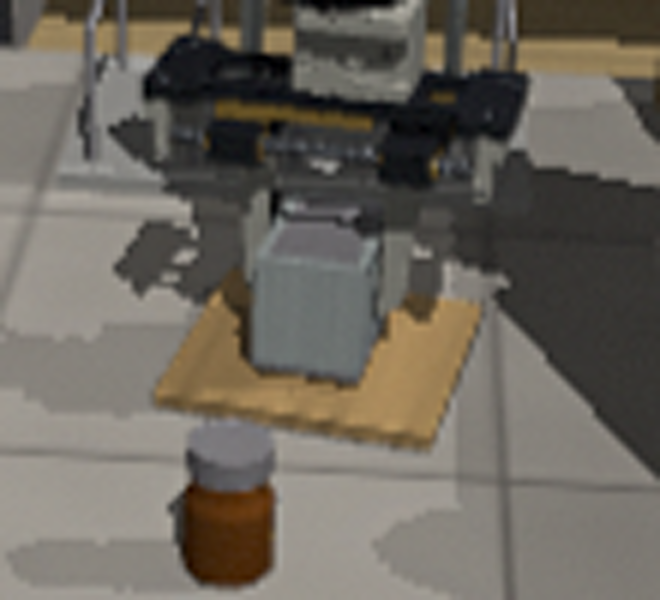

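View pics/tb9.png

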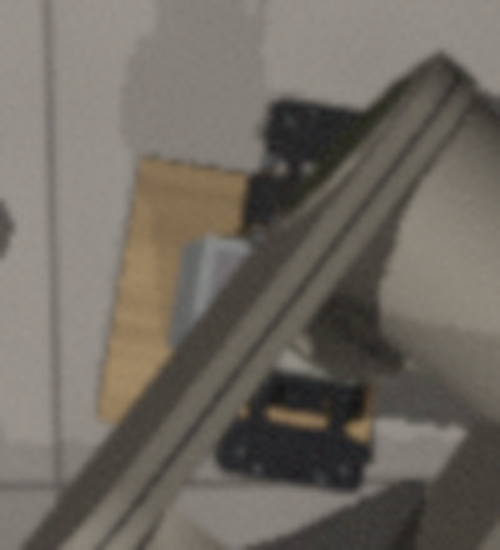

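The lid sits over the middle of the board, about 7 mm above it. I'll lower it to contact.

Call:
{"method": "jog_arm", "body": {
  "commands": [
    [4.5,[0,0,-0.3],[0,0,0]],
    [4.5,[0,0,-0.5],[0,0,0]],
    [4.5,[0,0,-0.65],[0,0,0]],
    [4.5,[0,0,-0.65],[0,0,0]],
    [4.5,[0,0,-0.65],[0,0,0]]
  ]
}}

```text
time_s: 11.5
position: [0.4724, -0.3539, 0.1183]
orientation: [0.768, 0.641, -0.0, -0.0]
ft_force: [-0.3, 0.9, -1.1]
opening: 0.0577
```

Call:
{"method": "jog_arm", "body": {
  "commands": [
    [4.5,[0,0,-0.05],[0,0,0]],
    [4.5,[0,0,-0.1],[0,0,0]],
    [4.5,[0,0,-0.15],[0,0,0]],
    [4.5,[0,0,-0.15],[0,0,0]],
    [4.5,[0,0,-0.15],[0,0,0]]
  ]
}}

```text
time_s: 12.0
position: [0.4724, -0.354, 0.118]
orientation: [0.768, 0.641, -0.0, -0.0]
ft_force: [-4.9, 4.5, 10.4]
opening: 0.0581
```

Contact came at z = 0.118 m, as predicted. I'll release, then go straight up.

Call:
{"method": "jog_arm", "body": {
  "commands": [
    [5.8,[0,0,0.05],[0,0,0]],
    [7,[0,0,0.05],[0,0,0]],
    [9,[0,0,0.05],[0,0,0]],
    [9,[0,0,0.05],[0,0,0]],
    [9,[0,0,0.05],[0,0,0]]
  ]
}}

```text
time_s: 12.5
position: [0.4724, -0.354, 0.1184]
orientation: [0.768, 0.641, -0.0, -0.001]
ft_force: [0.6, -0.2, 0.4]
opening: 0.0852
```

Call:
{"method": "jog_arm", "body": {
  "commands": [
    [9,[0,0,2],[0,0,0]],
    [9,[0,0,5],[0,0,0]],
    [9,[0,0,9],[0,0,0]],
    [9,[0,0,14],[0,0,0]],
    [9,[0,0,18],[0,0,0]]
  ]
}}

```text
time_s: 13.0
position: [0.4725, -0.354, 0.3011]
orientation: [0.768, 0.641, -0.0, 0.0]
ft_force: [0.4, -0.9, 0.5]
opening: 0.0898
```

Call:
{"method": "jog_arm", "body": {
  "commands": [
    [9,[-3,5,0],[0,0,0]],
    [9,[-6,10,0],[0,0,0]],
    [9,[-9,14,0],[0,0,0]],
    [9,[-12,16,0],[0,0,0]],
    [9,[-12,16,0],[0,0,0]]
  ]
}}

```text
time_s: 13.5
position: [0.349, -0.1905, 0.3002]
orientation: [0.767, 0.641, -0.0, -0.0]
ft_force: [0.7, 0.1, -0.5]
opening: 0.0899
```

```bash
python3 snap.py 10; python3 - <<'E'
from h import *
d=pickle.load(open("cam10.pkl","rb"))
crop(d["side"],170,100,340,345,2.4,"pics/sb10.png");crop(d["top"],310,140,410,250,5,"pics/tb10.png")
E
```

```text
{'time_s': 13.6, 'qpos': [-0.6301, -0.4372, 2.0005, -0.0002, 1.5752, -0.4511], 'position': [0.3521, -0.1935, 0.3017], 'orientation': [0.7675, 0.6411, 0.0003, 0.0015], 'ft_force': [0.5478, -0.0376, -0.6773], 'opening': 0.0902}
jaw -10.257295492039205
```

View pics/sb10.png

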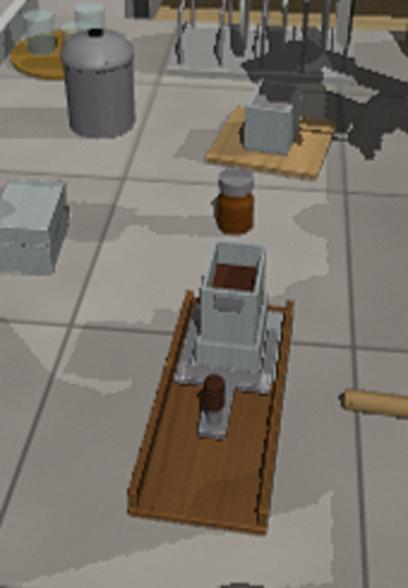

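View pics/tb10.png

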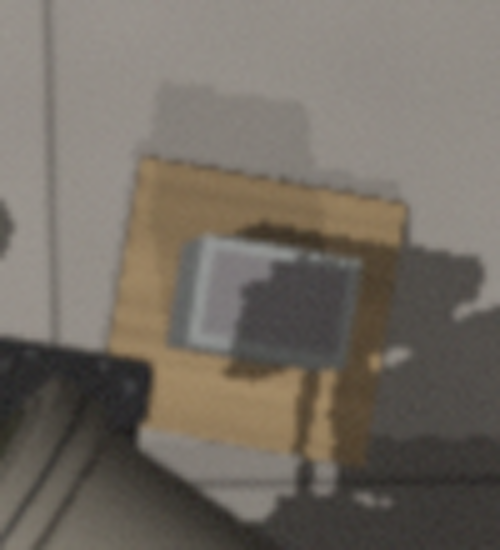

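View pics/t10.png

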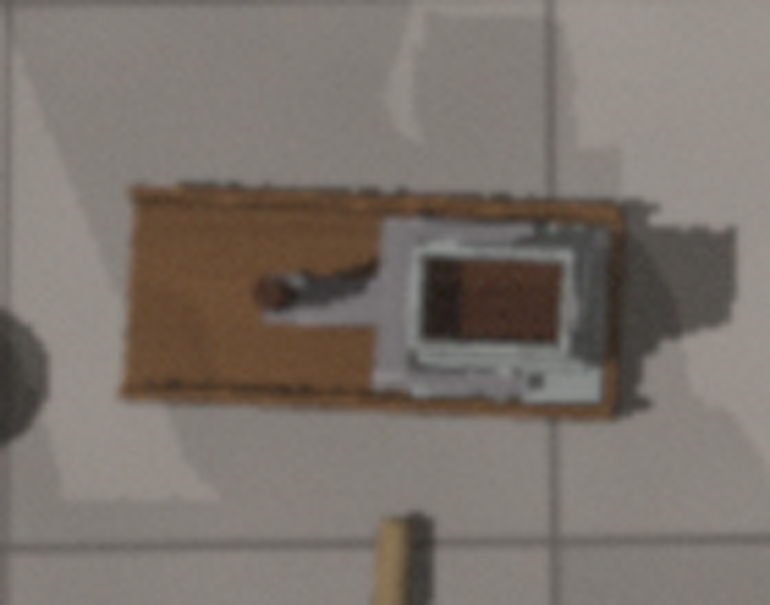

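```bash
python3 - <<'E'
from h import *
np.set_printoptions(precision=4,suppress=True)
d=pickle.load(open("cam10.pkl","rb"));T=d["top"]
t=lambda x,y:(310+(x+.5)/5-.5,140+(y+.5)/5-.5)
L=np.array([onz(T,*t(*p),.077) for p in [(204,236),(361,258),(347,368),(191,347)]])
B=np.array([onz(T,*t(*p),.012) for p in [(140,157),(408,204),(370,465)]])
print(L.mean(0),(B[0]+B[2])/2,[np.linalg.norm(L[i]-L[i-1]).round(4) for i in range(4)])
k=lambda x,y:(120+(x+.5)/5.5-.5,140+(y+.5)/5.5-.5)
print("knob",onz(T,*k(268,292),.073))
E
```

```text
[ 0.476  -0.3542  0.077 ] [ 0.4748 -0.3569  0.012 ] [np.float64(0.0595), np.float64(0.0836), np.float64(0.0589), np.float64(0.0828)]
knob [0.5033 0.1687 0.073 ]
```

The lid is within about 3 mm of the board's centre, and the knob is at y ≈ 0.169 m, still home. Handing in.

```bash
python3 -c "
from rig import env
print(env.sign_off())"
```

```text
the job is handed in; nothing more can be done
None
```

The job is done and handed in at about 13.6 s of the 61 s allowed.

- **Fork:** I gripped the knob and slid the fork about 67 mm towards the tin. It met its stop with 18 N on the tool at y = 0.168 m, where 0.167–0.168 m was predicted. The pictures showed both prongs lying over the edges of the foot.
- **Lid:** I gripped it at 40 N and drew it straight up against about 9 N until it came free. I set it down open end down on the board, turned to match the board's angle, with 10 N of contact.
- **Last checks (top and side views):**
  - The lid stands level, about 1 mm off the board's centre in x and 3 mm in y.
  - The base is upright in the stand, and the knob is still home at y ≈ 0.169 m.
  - The gripper was clear of everything.
- **Disagreements:** The two cameras differed by about 3–5 mm on where the board and knob are, so I used values in between. No check failed.

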